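# Refit the bag sealer's dial knob from behind the stock tin

### The job

The dial knob of the bag sealer has come off and stands behind the square tin in the row on the shelf board. Lift the square tin out and stand it clear on the bench, fetch the knob, turn it so that its bore matches the sealer's D-shaft, and press it fully home until it snaps. Then put the square tin back upright where it stood, leaving the round jars and the glue bottle undisturbed, and let go of everything.

Things in the scene. Friction and masses are not known exactly. Their poses are not given: they have to be found in the camera images.
- board: Plywood shelf board, fixed flat on the bench, 290 (x) x 330 (y) x 6 mm high, on the left or the right (the sealer is on the other side). Origin: centre of its underside. Three containers stand in a row along its y, 110 mm apart, 65 mm in front of its centre: the square tin in any of the three places, round jars in the others.
- tin: Square metal tin, 70 x 70 mm, body 113 mm high with a round white cap 48 mm in diameter and 24 mm high on top (137 mm overall), about 0.3 kg. Origin: centre of its underside; z up. It stands on the board; the knob is close behind it (83 mm further out, centre to centre). Standing clear means at least 130 mm from the knob, centre to centre.
- knob: Black dial knob, 46 mm high, 0.09 kg, standing upright on its open underside on the board. Round skirt 72 mm in diameter, 14 mm high; on it a grip bar 30 mm thick (along y), x -30 to +34 mm, upright sides from z 14 to 46 mm, and a pointed nose to x = +48 mm with a white line on top. Origin: on the bore axis in the plane of its underside; x to the nose. Starts with its nose roughly to world +y.
- knob_bore (a point): Mouth of the knob's D-bore, on its axis 3 mm above the underside, facing down; 35 mm deep, its flat on the nose (x) side, 1.2 mm of play each way round the shaft.
- shaft_seat (a point): Foot of the sealer's upright steel D-shaft, on its axis on the sealer's top face, 90 mm above the bench. z up, x points out of the shaft's flat; a brass D-plate (27 mm radius, 2.5 mm high) round the foot has its straight edge on the same side. x lies within about 1.2 rad of world +y. When home, the knob's origin is at this point and its nose points along this x.
- shaft_tip (a point): Top of the D-shaft, 34 mm above its foot; 20 mm in diameter, flat 5 mm off the axis, top 5 mm tapered inwards by 3.5 mm. The knob must match within about 0.15 rad. Sprung balls in its sides catch the knob: set on loosely it rests about 13 mm too high; pressed down on top with 10 to 15 N it snaps home. The shaft turns only stiffly (0.35 N m); it need not be turned.
- sealer: White bag sealer fixed on the bench, body 240 x 240 mm, 90 mm high. Origin: centre of its underside. The shaft stands 40 mm in front of (-x) its centre. Across the top, along y, lie a sealing bar 83 mm behind the shaft, 22 mm high, and a film roll 128 mm behind the shaft, reaching 160 mm above the bench.
- jar_a: Round jar with a white cap, 66 mm in diameter, 105 mm high, a bystander in the row on the board. Origin: centre of its underside.
- jar_b: The other round jar, the same.
- glue: Slim round bottle, 44 mm in diameter, 130 mm high, a bystander on the bench between board and sealer. Origin: centre of its underside. In front of it (x 0.45 to 0.52) the bench is free: a strip 110 mm wide, its middle at y = 15 mm from the robot's centre line towards the sealer.
Not all that is in view belongs to the job. Leave any blue or purple look-alike of the tin alone. Several things have the shape of the knob; the one meant has the colours described above.

How it is judged:
On the way, in this order (a step that is already met when the one before it is completed fails the run):
1. the square tin stands clear of the knob, upright and let go, with the knob still in its place (horizontal distance between tin and knob above 0.125 m and height (world z) of tin below 0.012 m and angle between tin's own z axis and vertical below 0.1 rad and contact force between the fingers and tin below 0.1 N and distance of knob from where it was at the start of the episode below 0.03 m), for 0.2 s.
2. the knob is snapped fully home on the D-shaft (z of knob in the frame of shaft_seat below 0.0025 m and horizontal distance between knob and shaft_seat below 0.004 m and angle between the x axis of knob and the x axis of shaft_seat, either way round below 0.25 rad and angle between knob's own z axis and vertical below 0.08 rad), for 0.2 s.
At the end, for the whole second after the job is handed in: The knob sits fully home on the D-shaft (origin within 2.5 mm of the seat in height and 4 mm sideways, upright within 0.08 rad, nose on the flat's side within 0.25 rad); the square tin stands upright (0.06 rad) within 20 mm of where it started; both at rest and let go (all of step 2 and distance of tin from where it was at the start of the episode below 0.02 m and angle between tin's own z axis and vertical below 0.06 rad and linear speed of each of tin, knob below 0.02 m/s); the robot touches nothing.
It fails at once if a round jar or the glue bottle is shifted more than 25 mm or tipped (distance of any of jar_a, jar_b, glue from where it was at the start of the episode above 0.025 m or angle between any of jar_a, jar_b, glue's own z axis and vertical above 0.3 rad).
It fails at once if the square tin is tipped over (angle between tin's own z axis and vertical above 0.6 rad).
It also fails if it takes over 72 s, if anything falls off the work surface, if the arm or the gripper's body presses on something with over 40 N, if the wrist force passes 120 N, or if a joint passes its speed limit or range.

### The arm

A 7-joint arm with a two-finger parallel gripper is mounted at the origin on the work surface. World frame = base frame: x ahead of the robot, y to its left, z up, the work surface at z = 0. Lengths are in m, angles in rad, forces in N, time in s.
With the tool pointing down it reaches from about 0.4 to 0.85 m from the base axis. Payload 10.4 kg.
Tool frame: the origin (TCP) lies between the finger pads; the fingertips stand 11 mm ahead of it and the grasp point (between the pads) lies 8 mm behind it; x points along the fingers, y is the direction in which the jaws open and shut, and the axes are right-handed (so a half turn about x gives the same grasp; the last joint's range is limited). The gripper opens to 87 mm and grips with 3 to 60 N. Pads are 19 mm wide; open, the fingers measure 117 mm over their backs; the gripper's body (75 mm by 190 mm) begins 51 mm behind the grasp point.
Start: joints at [1.242, 0.332, -0.065, 1.46, 0.022, 1.35, -0.088], TCP at [0.188, -0.596, 0.234] pointing down, gripper open.
Joint ranges: [-2.6, 2.6], [-0.5, 2.12], [-1.47, 1.34], [0.16, 2.42], [-1.27, 4.41], [0.06, 2.06], [-2.6, 2.6]. Speed limits (rad/s): [2.22, 2.22, 2.79, 2.79, 3.14, 3.14, 3.14].

### API

Orientations are given as a unit quaternion [x, y, z, w].
In Python, from bench import r, cams, ticket gives the robot as it stands. The module is installed in compiled form; this text tells all that it offers.
- The arm moves only by the tool drive_tool, never from a script. Its argument "moves" is text: rows parted by semicolons, each of 5 numbers parted by spaces: the shift along the world's x, y, z in m, then the turn about the world's z in degrees, then the closure, from 0 (fully open) to 1 (shut). In form: x y z twist grip; .... A call has 1 to 20 rows; each row shifts and turns the commanded pose from where the row before left it; what a row does not reach is not made up. A row lasts 1/8 s, in which the tool goes at most 62.5 mm and 10.7 degrees, less where a joint would pass 70% of its speed; a pose out of reach is approached as far as the arm can. A call is refused whole if a number of a shift passes 0.0625 or a number of a turn 10.7, either way. A call with a gripper value outside its range is refused whole. The fingers move at their own pace and stop on an object; "newtons" is the grip in N (left out, the last holds). Time passes only in rows, so rows that do not move let the fingers close. It gives the time, the measured TCP pose, the force and the opening at its end, in the units of the state.
- r.read_state(): the state, without advancing time (a new reading comes with each control period).
- cams.camera(name): name is "scene" or "top" or "wrist"; returns a dict with "color" (400x640x3 uint8, red, green, blue), "fx", "fy", "cx", "cy" (pixels), "extrinsics" (4x4, takes a point from camera to world coordinates). Camera axes: x right, y down, z forward; pixel columns grow to the right and rows downward; lengths in m; the calibration is good to about 2 mm. A picture is of the moment at which its call begins. There is no depth.
- ticket.close_job(): hands the job in, once; it reports no verdict.
The state is a dict: "time": time; "joint_positions": joint angles; "joint_vel": joint speeds; "joint_torque": joint torques, N m; "ee_pos": TCP position; "eef_rot": TCP orientation; "ft_force": force on the tool from outside, world axes, zero at the start; "torque": the same for the moment, N m; "width": finger opening in m.
Only numpy, scipy, OpenCV 4.12 (cv2) and the standard library are available. Lean on these libraries where they do the work, as an engineer would, in place of code of your own. Each camera call takes 0.05 s, during which the arm holds its last target.

## Working session

There is one attempt and no reset: what is moved stays moved. The work goes in short steps, Python scripts to look and compute and a tool call to move; the robot and the scene stay as the last step left them, time stands still between calls to the robot, and variables do not carry over. Pictures are saved under pics/ and viewed, and the job is handed in when it is done.

Besides the shell and the picture viewer there is one more tool, called after ">>>" by a JSON object that holds its "fn" and its "kwargs". drive_tool: Moves the arm, as the interface text tells. Its arguments: {"type":"object","properties":{"moves":{"type":"string"},"newtons":{"type":"number"}},"required":["moves"]}

```bash
mkdir -p pics; ls
cat > h.py <<'E'
import numpy as np, cv2
from bench import r, cams, ticket
def snap(n,f,crop=None,s=1):
    c=cams.camera(n); im=c["color"][:,:,::-1].copy()
    np.savez(f"pics/{f}.npz",K=[c["fx"],c["fy"],c["cx"],c["cy"]],E=c["extrinsics"]); cv2.imwrite(f"pics/{f}_raw.png",im)
    if crop: x0,y0,x1,y1=crop; im=im[y0:y1,x0:x1]
    if s!=1: im=cv2.resize(im,None,fx=s,fy=s,interpolation=cv2.INTER_CUBIC)
    cv2.imwrite(f"pics/{f}.png",im)
def crop(f,o,x0,y0,x1,y1,s):
    im=cv2.imread(f"pics/{f}_raw.png")[y0:y1,x0:x1]
    cv2.imwrite(f"pics/{o}.png",cv2.resize(im,None,fx=s,fy=s,interpolation=cv2.INTER_CUBIC))
def ray(f,u,v,z):
    d=np.load(f"pics/{f}.npz"); fx,fy,cx,cy=d["K"]; E=d["E"]
    w=E[:3,:3]@np.array([(u-cx)/fx,(v-cy)/fy,1]); return E[:3,3]+w*(z-E[2,3])/w[2]
def proj(f,p):
    d=np.load(f"pics/{f}.npz"); fx,fy,cx,cy=d["K"]; E=d["E"]
    q=E[:3,:3].T@(np.array(p)-E[:3,3]); return q[0]/q[2]*fx+cx,q[1]/q[2]*fy+cy
E
python3 - <<'E'
from h import *
np.set_printoptions(precision=4,suppress=True)
s=r.read_state(); print(s)
for n in("scene","top","wrist"):
    snap(n,n+"0"); d=np.load(f"pics/{n}0.npz"); print(n,d["K"],d["E"])
E
```

```text
pics
{'time': 0.0, 'joint_positions': array([ 1.2424,  0.3329, -0.0647,  1.461 ,  0.0216,  1.3499, -0.0885]), 'joint_vel': array([ 0.0026, -0.0005,  0.0022, -0.0011,  0.0003,  0.0002,  0.001 ]), 'joint_torque': array([ -0.0006, -62.3247,   0.0245, -38.9907,  -0.0612,   0.0398,
         0.0001]), 'ee_pos': array([ 0.188 , -0.5956,  0.2327]), 'eef_rot': array([-0.6987, -0.1082,  0.699 , -0.1072]), 'ft_force': array([ 0.1591, -0.6544, -0.0336]), 'torque': array([ 0.002 ,  0.0093, -0.0019]), 'width': 0.08690748900495437}
scene [483.4063 483.4063 327.0051 205.876 ] [[-0.7485  0.4718 -0.466   1.1724]
 [ 0.6629  0.5524 -0.5054  0.783 ]
 [ 0.0189 -0.6872 -0.7262  1.1417]
 [ 0.      0.      0.      1.    ]]
top [464.5939 464.5939 320.8319 206.3882] [[ 0.0293 -0.9883  0.1496  0.2985]
 [-0.9996 -0.0291  0.0039  0.0668]
 [ 0.0005 -0.1496 -0.9887  1.6311]
 [ 0.      0.      0.      1.    ]]
wrist [307.4793 307.4793 323.6618 200.5534] [[ 0.3004 -0.9096 -0.287   0.2681]
 [-0.9538 -0.2868 -0.0896 -0.5709]
 [-0.0008  0.3007 -0.9537  0.384 ]
 [ 0.      0.      0.      1.    ]]
```

View pics/scene0.png

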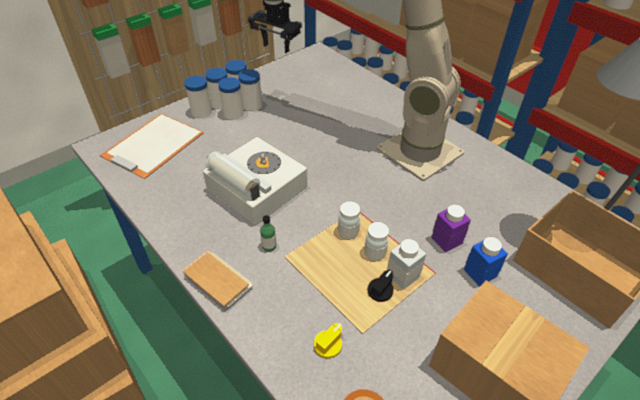

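View pics/top0.png

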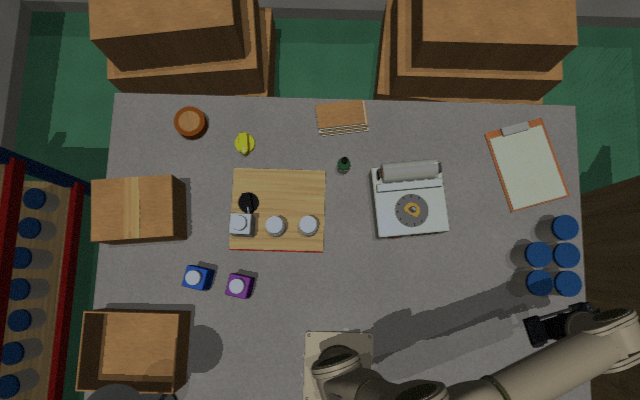

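View pics/wrist0.png

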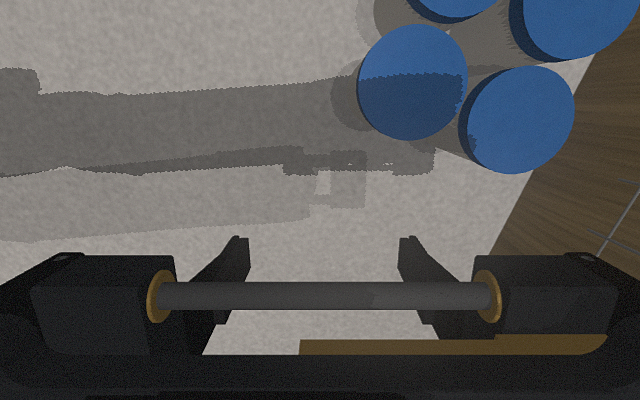

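Run:
```python
from h import *
crop("top0","t1",215,160,345,260,6)
crop("top0","t2",360,150,460,245,6)
crop("scene0","s1",325,190,445,310,5)
crop("scene0","s2",195,125,315,215,6)
```

```text
(no output)
```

View pics/t1.png

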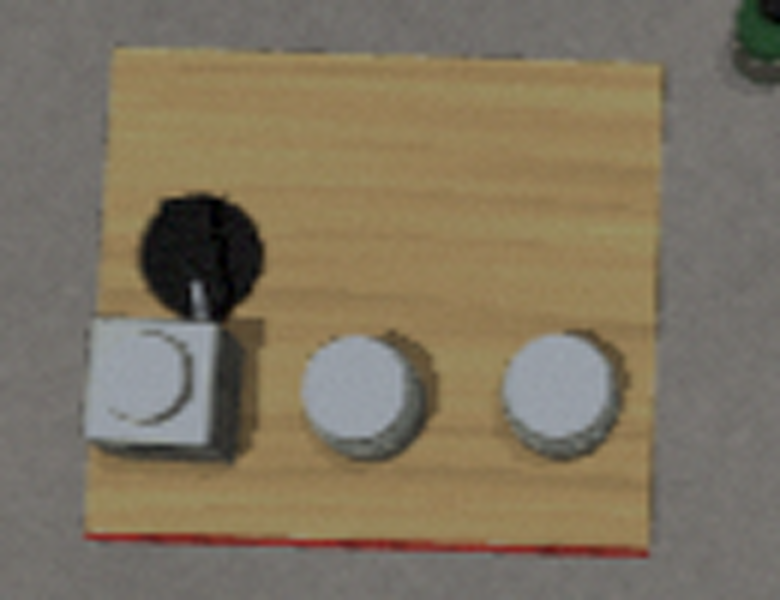

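View pics/t2.png

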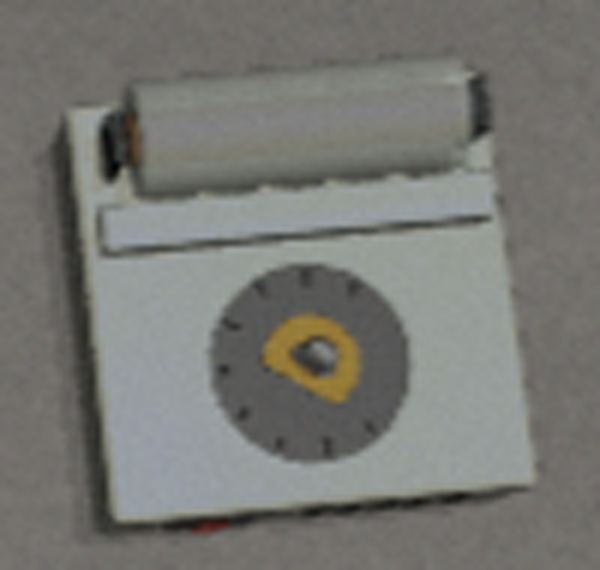

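View pics/s1.png

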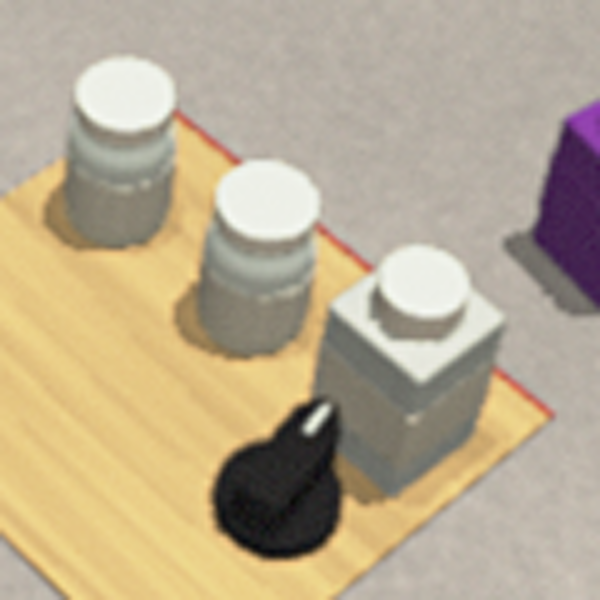

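View pics/s2.png

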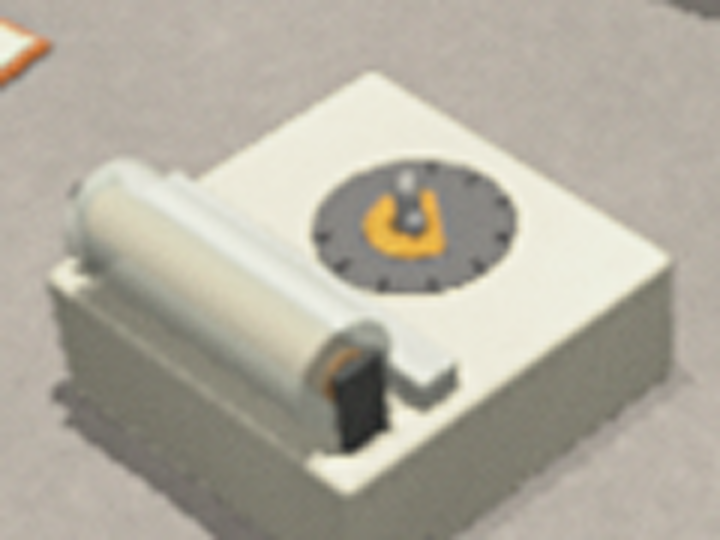

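Run:
```python
from h import *
from scipy.spatial.transform import Rotation as R
np.set_printoptions(precision=4,suppress=True)
T=lambda u,v,z:ray("top0",215+u/6,160+v/6,z)
print("tin top corners",[T(*c,.119)[:2] for c in((95,320),(217,322),(210,445),(88,437))], T(152,381,.119))
print("jars",T(357,385,.111),T(558,388,.111))
print("board",[T(*c,.006)[:2] for c in((115,47),(662,65),(648,552),(86,535))])
print("knob skirt",T(202,255,.012),"line",T(196,285,.052),T(202,318,.052))
U=lambda u,v,z:ray("top0",360+u/6,150+v/6,z)
print("dial",U(310,363,.09),"tip",U(322,348,.124),"edge",U(268,365,.0925),U(340,403,.0925))
print("sealer", [U(*c,.09)[:2] for c in((68,108),(490,95),(533,487),(115,522))])
print("glue",ray("top0",343,164,.1)); print("purple",ray("top0",238,286,.137))
S=lambda u,v,z:ray("scene0",325+u/5,190+v/5,z)
print("scene: tin cap",S(423,282,.143),"knob skirt",S(277,500,.02),"line",S(307,432,.052),S(325,407,.052))
V=lambda u,v,z:ray("scene0",195+u/6,125+v/6,z)
print("scene: dial",V(415,227,.09),"tip",V(407,180,.124),V(432,195,.0925),V(445,255,.0925))
s=r.read_state(); print(R.from_quat(s["eef_rot"]).as_matrix())
```

```text
tin top corners [array([0.4955, 0.3675]), array([0.4964, 0.3007]), array([0.4289, 0.301 ]), array([0.4313, 0.3675])] [0.4629 0.3344 0.119 ]
jars [0.4649 0.2234 0.111 ] [0.4664 0.1132 0.111 ]
board [array([0.6749, 0.3876]), array([0.6735, 0.0608]), array([0.3838, 0.0609]), array([0.3841, 0.3878])]
knob skirt [0.5498 0.3281 0.012 ] line [0.5261 0.3242 0.052 ] [0.5072 0.3197 0.052 ]
dial [ 0.5267 -0.2318  0.09  ] tip [ 0.5301 -0.2318  0.124 ] edge [ 0.5245 -0.2079  0.0925] [ 0.5043 -0.248   0.0925]
sealer [array([ 0.6685, -0.0948]), array([ 0.6831, -0.3338]), array([ 0.4608, -0.3555]), array([ 0.4345, -0.1239])]
glue [0.6772 0.0022 0.1   ]
purple [0.2617 0.3276 0.137 ]
scene: tin cap [0.4632 0.3405 0.143 ] knob skirt [0.5521 0.3362 0.02  ] line [0.5257 0.3289 0.052 ] [0.506  0.3239 0.052 ]
scene: dial [ 0.5253 -0.2266  0.09  ] tip [ 0.527  -0.2272  0.124 ] [ 0.5041 -0.2395  0.0925] [ 0.528  -0.1956  0.0925]
[[-0.0004  0.3011 -0.9536]
 [ 0.001  -0.9536 -0.3011]
 [-1.     -0.0011  0.    ]]
```

>>> {"fn": "drive_tool", "kwargs": {"moves": "0 0 0.05 0 0; 0 0 0.05 0 0; 0.031 0.037 0 -1.75 0; 0.031 0.037 0 -1.75 0; 0.031 0.037 0 -1.75 0; 0.031 0.037 0 -1.75 0; 0.031 0.037 0 -1.75 0; 0.031 0.037 0 -1.75 0; 0.031 0.037 0 -1.75 0; 0.031 0.037 0 -1.75 0; 0.031 0.037 0 -1.75 0; 0.031 0.037 0 -1.75 0; 0 0 0 0 0; 0 0 0 0 0", "newtons": 40}}

```text
time: 1.9
ee_pos: [0.4978, -0.2265, 0.3333]
eef_rot: [-0.707, -0.0, 0.707, -0.0]
ft_force: [-0.7, -0.7, 0.6]
width: 0.0869
```

Run:
```python
from h import *
snap("wrist","w1"); print(r.read_state()["ee_pos"])
```

```text
[ 0.4975533  -0.22705749  0.33336723]
```

View pics/w1.png

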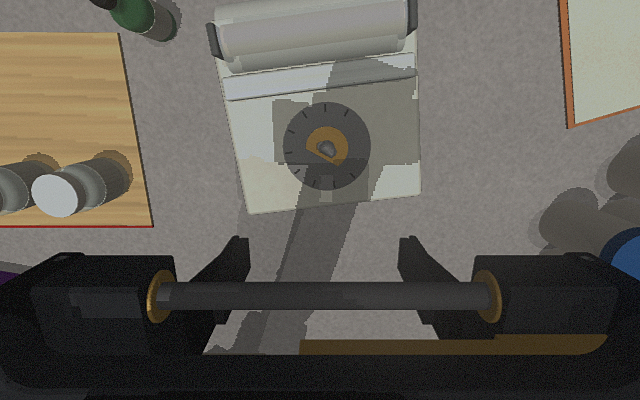

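Run:
```python
from h import *
crop("w1","w1c",275,95,380,200,6)
```

```text
(no output)
```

View pics/w1c.png

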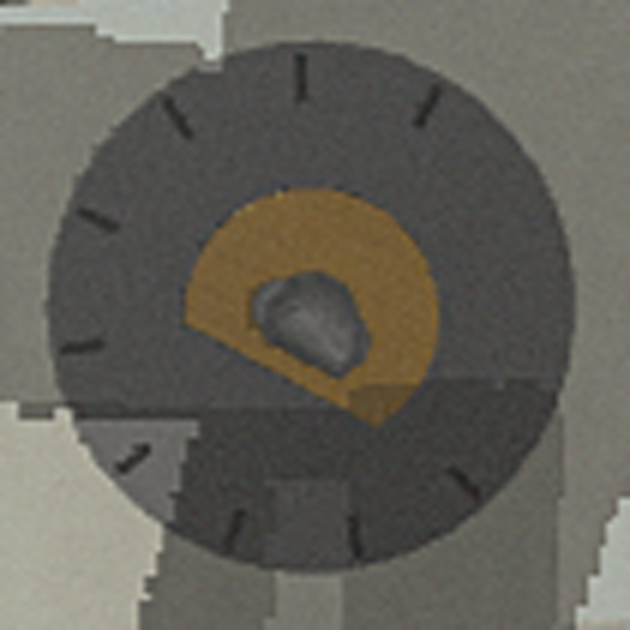

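Run:
```python
from h import *
np.set_printoptions(precision=4,suppress=True)
W=lambda u,v,z:ray("w1",275+u/6,95+v/6,z)
a,b=W(185,322,.0925),W(380,427,.0925); d=(b-a)[:2]
print(a,b,np.linalg.norm(d), np.degrees(np.arctan2(-d[0]*-1,-d[1]*1)) , "normal angle",np.degrees(np.arctan2(d[0],-d[1])),np.degrees(np.arctan2(-d[0],d[1])))
print("plate c",W(312,316,.0925),W(185,316,.0925),W(440,316,.0925),W(312,187,.0925))
print("dial",W(312,306,.09),W(48,306,.09),W(575,306,.09),W(312,40,.09),W(312,573,.09))
print("tip", W(312,322,.124))
```

```text
[ 0.5271 -0.2041  0.0925] [ 0.5046 -0.2456  0.0925] 0.04726598026624847 -28.44125892977186 normal angle -28.44125892977186 151.55874107022814
plate c [ 0.5284 -0.2309  0.0925] [ 0.5284 -0.2041  0.0925] [ 0.5283 -0.258   0.0925] [ 0.5549 -0.2308  0.0925]
dial [ 0.5301 -0.231   0.09  ] [ 0.5301 -0.1749  0.09  ] [ 0.5301 -0.2868  0.09  ] [ 0.5839 -0.2308  0.09  ] [ 0.4713 -0.2311  0.09  ]
tip [ 0.5315 -0.2306  0.124 ]
```

>>> {"fn": "drive_tool", "kwargs": {"moves": "-0.003 0.047 0 0 0; -0.003 0.047 0 0 0; -0.003 0.047 0 0 0; -0.003 0.047 0 0 0; -0.003 0.047 0 0 0; -0.003 0.047 0 0 0; -0.003 0.047 0 0 0; -0.003 0.047 0 0 0; -0.003 0.047 0 0 0; -0.003 0.047 0 0 0; -0.003 0.047 0 0 0; -0.003 0.047 0 0 0; 0 0 0 0 0; 0 0 0 0 0"}}

```text
time: 3.7
ee_pos: [0.463, 0.3366, 0.3333]
eef_rot: [-0.707, 0.001, 0.707, 0.0]
ft_force: [0.6, 0.4, -0.4]
width: 0.0871
```

Run:
```python
from h import *
snap("wrist","w2"); print(r.read_state()["ee_pos"],r.read_state()["joint_positions"])
```

```text
[0.46320761 0.33621827 0.33347396] [-0.00761267  0.28737284 -0.87312089  1.40185902  0.21997224  1.55310152
 -2.4372088 ]
```

View pics/w2.png

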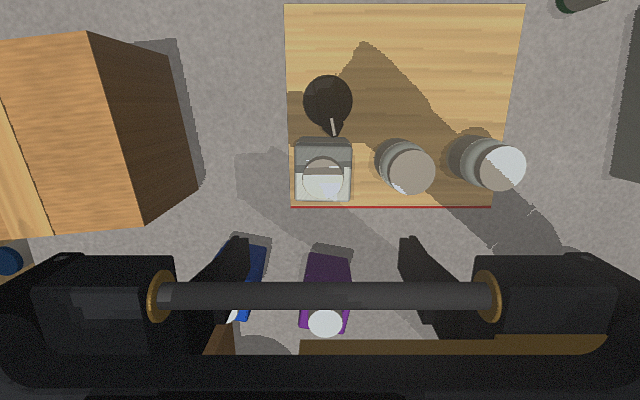

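Run:
```python
from h import *
im=cv2.imread("pics/w2_raw.png"); im=np.clip(im.astype(float)*2.2+10,0,255).astype(np.uint8)[65:215,280:380]
cv2.imwrite("pics/w2c.png",cv2.resize(im,None,fx=4,fy=4,interpolation=cv2.INTER_CUBIC))
```

```text
(no output)
```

View pics/w2c.png

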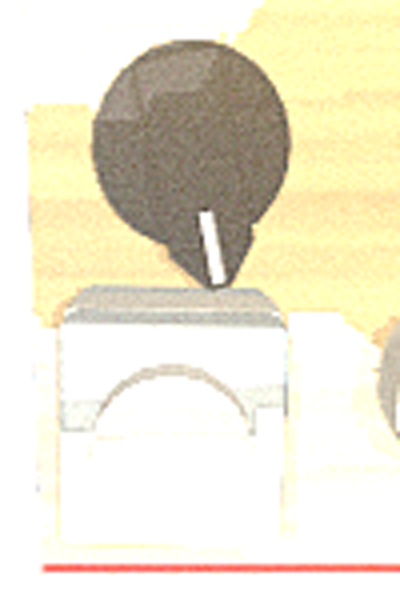

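Run:
```python
from h import *
np.set_printoptions(precision=4,suppress=True)
W=lambda u,v,z:ray("w2",280+u/4,65+v/4,z)
a,b=W(206,212,.052),W(218,285,.052);print("line",a,b,np.degrees(np.arctan2(*(b-a)[[1,0]])))
print("skirt",W(192,40,.006),W(93,145,.02),W(290,145,.02))
print("tin rear top edge",W(62,325,.119),W(287,325,.119),"front", W(60,545,.119),W(280,545,.119),"rear bottom?",W(95,287,.006),W(255,287,.006))
```

```text
line [0.5282 0.3255 0.052 ] [0.5038 0.3212 0.052 ] -170.03488699116224
skirt [0.5864 0.3297 0.006 ] [0.5502 0.3654 0.02  ] [0.5501 0.2946 0.02  ]
tin rear top edge [0.499  0.3695 0.119 ] [0.4988 0.3031 0.119 ] front [0.4309 0.3721 0.119 ] [0.4307 0.3035 0.119 ] rear bottom? [0.4986 0.3666 0.006 ] [0.4985 0.3053 0.006 ]
```

>>> {"fn": "drive_tool", "kwargs": {"moves": "0.001 0.001 -0.06 0 0; 0 0 -0.06 0 0; 0 0 -0.05 0 0; 0 0 -0.03 0 0; 0 0 -0.02 0 0; 0 0 -0.02 0 0; 0 0 0 0 0; 0 0 0 0 0.3; 0 0 0 0 0.3; 0 0 0 0 0.5; 0 0 0 0 0.6; 0 0 0 0 0.6; 0 0 0 0 0.6", "newtons": 30}}

```text
time: 5.38
ee_pos: [0.4637, 0.339, 0.0944]
eef_rot: [0.708, 0.0, -0.707, 0.0]
ft_force: [-0.7, -3.2, 6.5]
width: 0.0699
```

>>> {"fn": "drive_tool", "kwargs": {"moves": "0 0 0.01 0 0.6; 0 0 0.02 0 0.6; 0 0 0.04 0 0.6; 0 0 0.04 0 0.6; 0 0 0.04 0 0.6; 0 -0.02 0.01 0 0.6; 0.002 -0.035 0 0 0.6; 0.002 -0.04 0 0 0.6; 0.003 -0.04 0 0 0.6; 0.003 -0.04 0 0 0.6; 0.003 -0.04 0 0 0.6; 0.003 -0.04 0 0 0.6; 0.003 -0.04 0 0 0.6; 0.002 -0.035 0 0 0.6; 0 -0.02 0 0 0.6; 0 0 0 0 0.6; 0 0 0 0 0.6"}}

```text
time: 7.5
ee_pos: [0.4842, -0.0097, 0.2542]
eef_rot: [0.707, 0.001, -0.707, 0.001]
ft_force: [0.4, 1.5, -4.2]
width: 0.07
```

Run:
```python
from h import *
snap("top","t3"); snap("scene","s3")
crop("t3","t3c",215,140,455,290,3.3);crop("s3","s3c",195,125,445,315,3.2)
```

```text
(no output)
```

View pics/t3c.png

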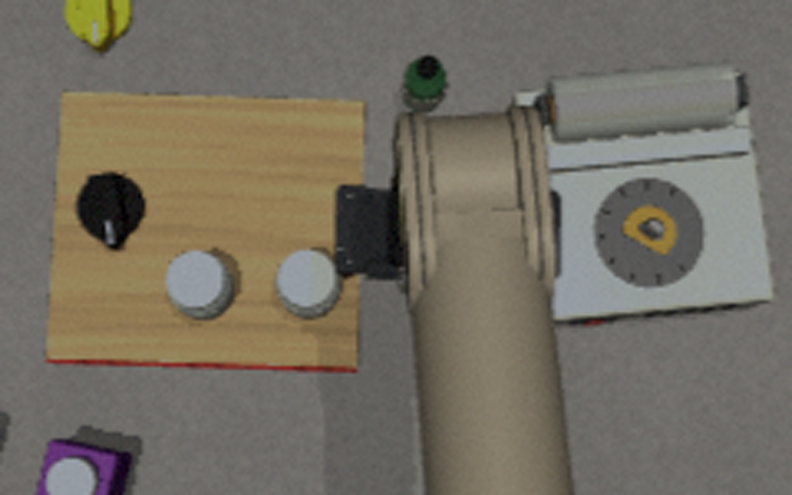

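View pics/s3c.png

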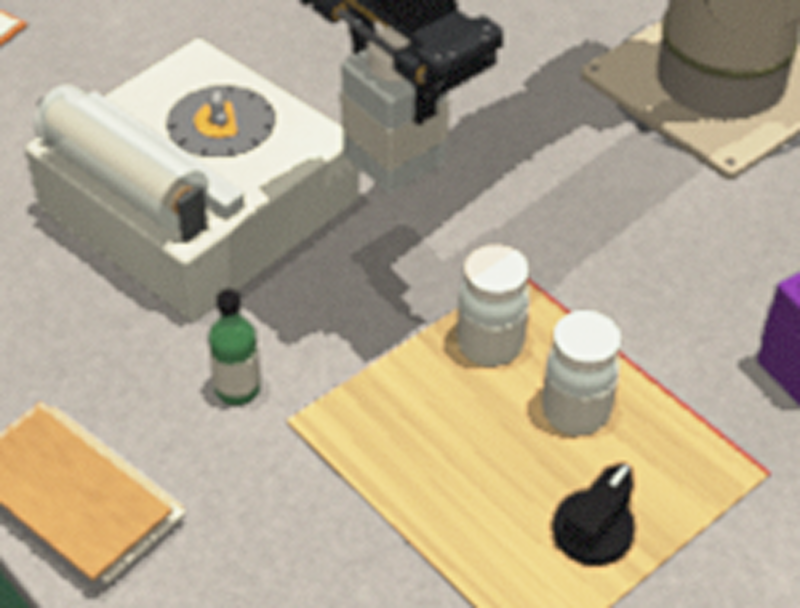

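>>> {"fn": "drive_tool", "kwargs": {"moves": "0 -0.005 -0.04 0 0.6; 0 0 -0.04 0 0.6; 0 0 -0.035 0 0.6; 0 0 -0.02 0 0.6; 0 0 -0.015 0 0.6; 0 0 -0.008 0 0.6; 0 0 -0.004 0 0.6; 0 0 0 0 0.6; 0 0 0 0 0.6"}}

```text
time: 8.72
ee_pos: [0.4846, -0.016, 0.0921]
eef_rot: [0.707, 0.0, -0.707, 0.0]
ft_force: [-0.5, -0.0, -3.6]
width: 0.0701
```

Force still carries the tin's weight; a few mm more.

>>> {"fn": "drive_tool", "kwargs": {"moves": "0 0 -0.002 0 0.6; 0 0 -0.001 0 0.6; 0 0 -0.001 0 0.6; 0 0 0 0 0.6"}}

```text
time: 9.22
ee_pos: [0.4845, -0.0161, 0.0884]
eef_rot: [0.707, -0.0, -0.707, 0.0]
ft_force: [-4.8, -1.2, 6.9]
width: 0.07
```

>>> {"fn": "drive_tool", "kwargs": {"moves": "0 0 0 0 0.1; 0 0 0 0 0; 0 0 0.02 0 0; 0 0 0.05 0 0; 0 0 0.05 0 0; 0 0 0.05 0 0; 0.005 0.04 0 0 0; 0.007 0.04 0 0 0; 0.007 0.04 0 0 0; 0.007 0.04 0 0 0; 0.007 0.04 0 0 0; 0.007 0.04 0 0 0; 0.007 0.04 0 0 0; 0.007 0.036 0 0 0; 0.01 0.03 0 0 0; 0 0 0 0 0; 0 0 0 0 0"}}

```text
time: 11.35
ee_pos: [0.5483, 0.3294, 0.2574]
eef_rot: [-0.707, 0.0, 0.707, -0.0]
ft_force: [0.5, -0.4, -0.7]
width: 0.0869
```

Run:
```python
from h import *
snap("wrist","w4"); s=r.read_state();print(s["ee_pos"],s["joint_positions"])
snap("top","t4");crop("t4","t4c",215,140,455,290,3.3)
```

```text
[0.54843796 0.32893696 0.25756166] [-0.04878629  0.46299581 -0.79288257  1.34958585  0.32641671  1.46145155
 -2.39465179]
```

View pics/w4.png

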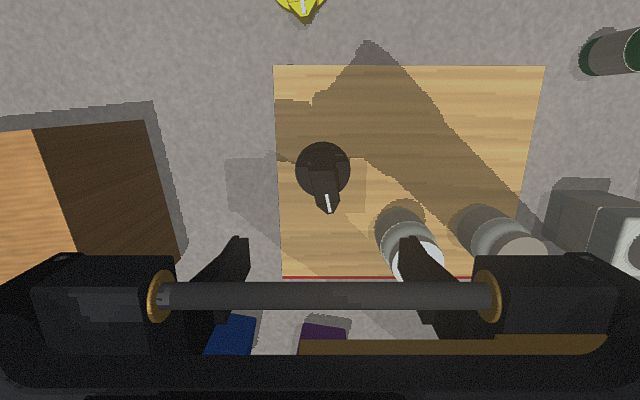

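View pics/t4c.png

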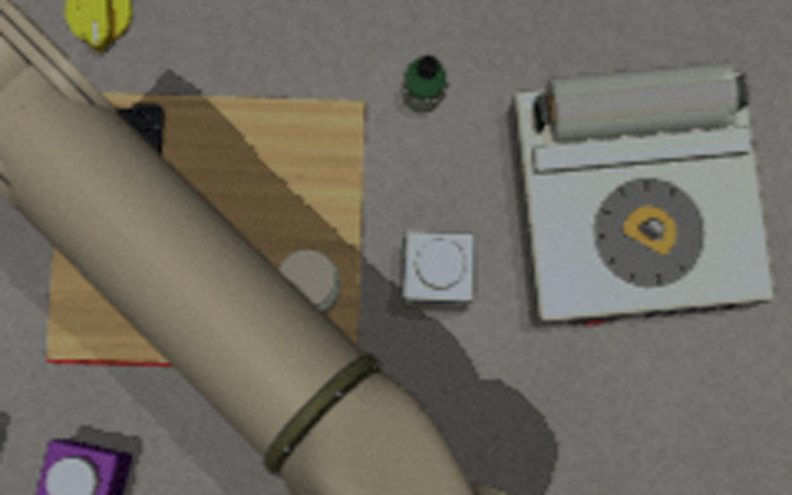

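Run:
```python
from h import *
im=cv2.imread("pics/w4_raw.png"); im=np.clip(im.astype(float)*2.5+10,0,255).astype(np.uint8)[130:225,285:365]
cv2.imwrite("pics/w4c.png",cv2.resize(im,None,fx=6,fy=6,interpolation=cv2.INTER_CUBIC))
```

```text
(no output)
```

View pics/w4c.png

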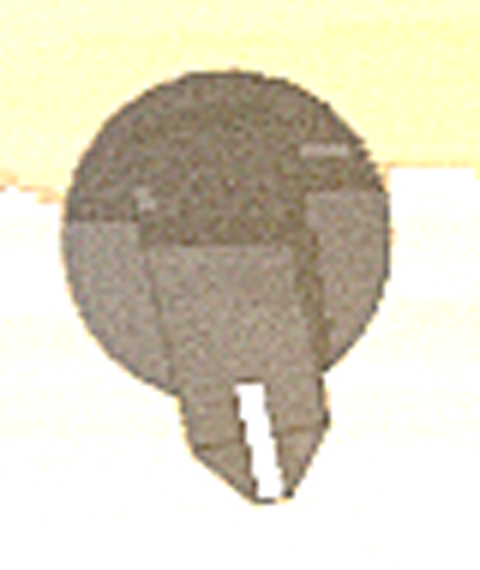

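Run:
```python
from h import *
np.set_printoptions(precision=4,suppress=True)
W=lambda u,v,z:ray("w4",285+u/6,130+v/6,z)
ang=lambda a,b:np.degrees(np.arctan2(*(b-a)[[1,0]]))
a,b=W(248,384,.052),W(270,497,.052);print("line",a,b,ang(a,b))
a,b=W(140,220,.052),W(190,448,.052);print("left edge",a,b,ang(a,b))
a,b=W(298,240,.052),W(328,415,.052);print("right",a,b,ang(a,b))
print("skirt",W(64,230,.02),W(390,230,.02),W(225,70,.016))
```

```text
line [0.5281 0.3259 0.052 ] [0.5039 0.3214 0.052 ] -169.30565941009
left edge [0.5616 0.3471 0.052 ] [0.5145 0.3377 0.052 ] -168.6500955445072
right [0.5575 0.3162 0.052 ] [0.5215 0.3097 0.052 ] -169.86835203723697
skirt [0.5531 0.365  0.02  ] [0.553  0.2953 0.02  ] [0.5864 0.3306 0.016 ]
```

>>> {"fn": "drive_tool", "kwargs": {"moves": "0.002 0.001 -0.03 3 0; 0 0 -0.03 3 0; 0 0 0 0 0"}}

```text
time: 11.82
ee_pos: [0.5497, 0.329, 0.1958]
eef_rot: [-0.705, -0.036, 0.707, -0.037]
ft_force: [0.2, -0.4, 1.1]
width: 0.087
```

Run:
```python
from h import *
s=r.read_state();print(s["ee_pos"],s["joint_positions"])
```

```text
[0.54969748 0.32901114 0.19581861] [-0.03823652  0.50838667 -0.79698729  1.43047218  0.36405146  1.35817465
 -2.31668959]
```

>>> {"fn": "drive_tool", "kwargs": {"moves": "0.001 0.001 -0.04 4.7 0; 0 0 -0.04 0 0; 0 0 -0.03 0 0; 0 0 -0.025 0 0; 0 0 -0.015 0 0; 0 0 -0.01 0 0; 0 0 0 0 0; 0 0 0 0 0.3; 0 0 0 0 0.6; 0 0 0 0 0.9; 0 0 0 0 0.9; 0 0 0 0 0.9; 0 0 0 0 0.9", "newtons": 40}}

```text
time: 13.45
ee_pos: [0.5512, 0.332, 0.0376]
eef_rot: [0.704, 0.066, -0.704, 0.066]
ft_force: [-0.2, -0.1, 1.2]
width: 0.035
```

>>> {"fn": "drive_tool", "kwargs": {"moves": "0 0 0 0 0.9; 0 0 0 0 0.9; 0 0 0 0 0.9"}}

```text
time: 13.82
ee_pos: [0.5512, 0.332, 0.0376]
eef_rot: [-0.704, -0.066, 0.704, -0.066]
ft_force: [0.1, -0.3, -0.3]
width: 0.0299
```

Run:
```python
from h import *
snap("wrist","w5"); s=r.read_state();print(s["ee_pos"],s["width"],s["ft_force"],s["joint_positions"])
im=cv2.imread("pics/w5_raw.png"); im=np.clip(im.astype(float)*2+10,0,255).astype(np.uint8)[180:300,230:430]
cv2.imwrite("pics/w5c.png",cv2.resize(im,None,fx=4,fy=4,interpolation=cv2.INTER_CUBIC))
```

```text
[0.55117546 0.33197054 0.03755019] 0.02943009074343878 [-0.14454519 -0.30573872  0.14559251] [-0.07174445  0.66445193 -0.74159663  1.57167808  0.48688553  1.09805754
 -2.31678022]
```

View pics/w5c.png

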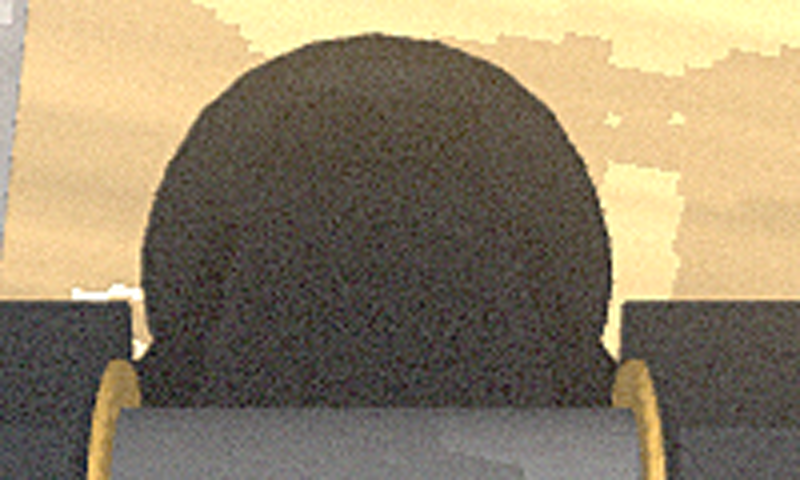

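Run:
```python
from h import *
np.set_printoptions(precision=4,suppress=True)
W=lambda u,v,z:ray("w5",230+u/4,180+v/4,z)
for z in(.006,.02): print(z,W(375,34,z),W(144,255,z),W(610,255,z))
s=r.read_state(); e=s["ee_pos"]
for L in (0,): 
  pass
# predicted extreme of skirt circle in image: fit centre
import scipy.optimize as so
t=np.linspace(0,2*np.pi,400)
def ext(c):
    P=[]
    for z in(.006,.02):
        for a in t: P.append(proj("w5",[c[0]+.036*np.cos(a),c[1]+.036*np.sin(a),z]))
    P=np.array(P); return P[:,1].min(),P[:,0].min(),P[:,0].max()
obs=np.array([180+34/4,230+144/4,230+610/4])
sol=so.least_squares(lambda c:np.array(ext(c))-obs,[.55,.33],diff_step=1e-3)
print(sol.x,sol.fun,e)
```

```text
0.006 [0.5847 0.338  0.006 ] [0.541  0.3681 0.006 ] [0.5551 0.2934 0.006 ]
0.02 [0.5884 0.3387 0.02  ] [0.5481 0.3665 0.02  ] [0.5611 0.2975 0.02  ]
[0.5493 0.331 ] [ 0.1366 -1.117   1.1171] [0.5512 0.332  0.0376]
```

>>> {"fn": "drive_tool", "kwargs": {"moves": "0 0 0.015 0 0.9; 0 0 0.03 0 0.9; 0 0 0.045 0 0.9; 0 0 0.045 0 0.9; 0 0 0.045 0 0.9; 0 -0.02 0 0 0.9; -0.002 -0.04 0 -3 0.9; -0.002 -0.045 0 -3 0.9; -0.002 -0.045 0 -3 0.9; -0.002 -0.045 0 -3 0.9; -0.002 -0.045 0 -3 0.9; -0.002 -0.045 0 -3 0.9; -0.002 -0.045 0 -3 0.9; -0.002 -0.045 0 -3 0.9; -0.002 -0.045 0 -3 0.9; -0.002 -0.045 0 -3 0.9; -0.002 -0.045 0 -3 0.9; 0 -0.035 0 -3 0.9; 0 -0.015 0 -3.1 0.9; 0 0 0 0 0.9"}}

```text
time: 16.38
ee_pos: [0.5294, -0.2278, 0.2175]
eef_rot: [-0.685, 0.173, 0.686, 0.174]
ft_force: [-0.2, 1.0, -0.5]
width: 0.0294
```

Run:
```python
from h import *
from scipy.spatial.transform import Rotation as R
s=r.read_state();print(s["ee_pos"],s["joint_positions"],s["width"]);M=R.from_quat(s["eef_rot"]).as_matrix();print(M, np.degrees(np.arctan2(M[1,2],M[0,2])))
snap("top","t6");crop("t6","t6c",340,130,470,245,6)
snap("scene","s6");crop("s6","s6c",195,95,315,215,5)
snap("wrist","w6")
```

```text
[ 0.52936814 -0.22779453  0.21753909] [ 0.75759898  0.27739269 -0.51370608  1.59463091  0.13932768  1.30657755
 -1.84325215] 0.02944891447981663
[[-8.66207842e-05 -4.76106888e-01 -8.79387414e-01]
 [ 5.59673894e-04 -8.79387303e-01  4.76106772e-01]
 [-9.99999840e-01 -4.50929436e-04  3.42637813e-04]] 151.5685618335053
```

View pics/s6c.png

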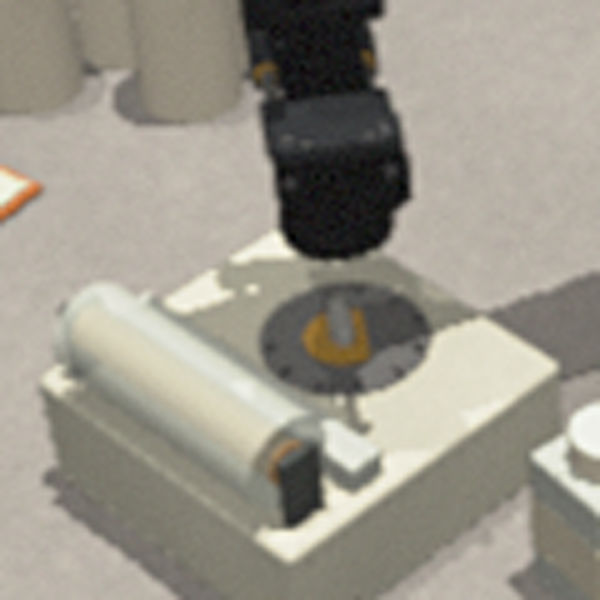

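View pics/w6.png

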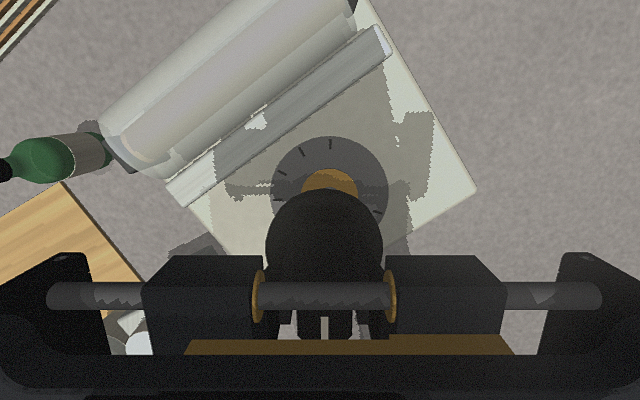

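View pics/t6c.png

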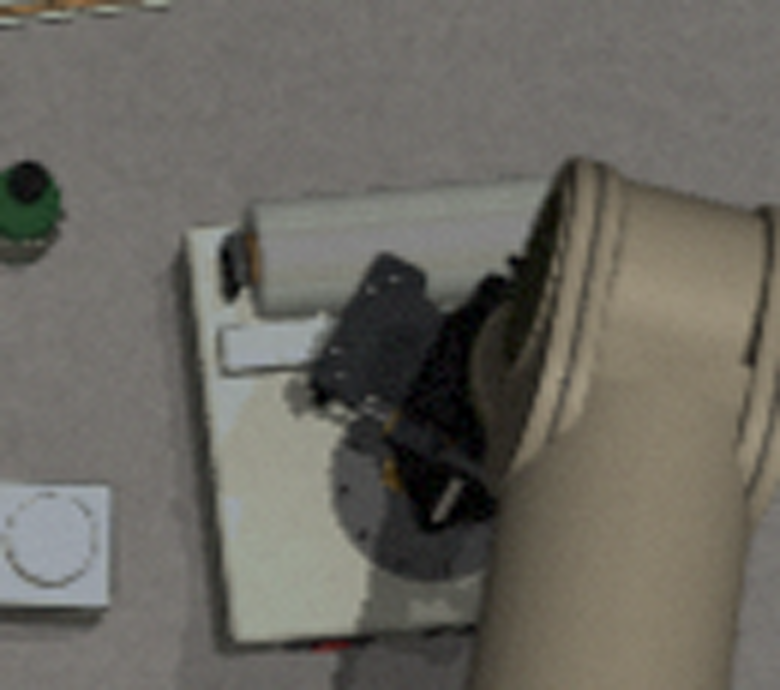

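Run:
```python
from h import *
im=cv2.imread("pics/w6_raw.png"); im=np.clip(im.astype(float)*2+10,0,255).astype(np.uint8)[125:265,255:400]
cv2.imwrite("pics/w6c.png",cv2.resize(im,None,fx=4,fy=4,interpolation=cv2.INTER_CUBIC))
```

```text
(no output)
```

View pics/w6c.png

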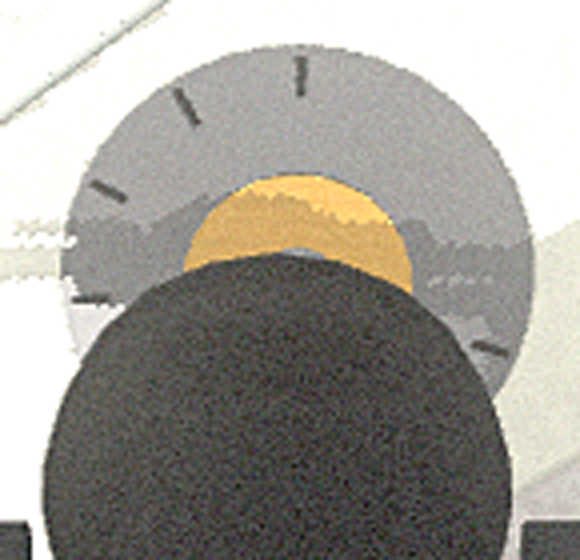

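```bash
cat >> h.py <<'E'
import scipy.optimize as so
def fitc(f,obs,rad,zs,c0):
    t=np.linspace(0,2*np.pi,721); 
    def ext(c):
        P=np.array([proj(f,[c[0]+rad*np.cos(a),c[1]+rad*np.sin(a),z]) for z in zs for a in t]); return np.array([P[:,0].min(),P[:,0].max(),P[:,1].min()])
    s=so.least_squares(lambda c:ext(c)-np.array(obs),c0,diff_step=1e-3); return s.x,s.fun
E
python3 - <<'E'
from h import *
g=lambda l,r_,t:[255+l/4,255+r_/4,125+t/4]
print("knob",fitc("w6",g(43,512,252),.036,(.186,.200),[.53,-.23]))
print("dial",fitc("w6",g(61,534,44),.056,(.0905,),[.53,-.23]))
print("plate",fitc("w6",g(184,413,174),.027,(.0925,),[.53,-.23]))
E
```

```text
knob (array([ 0.52816856, -0.22521068]), array([-0.73912962,  0.73859169,  0.09031797]))
dial (array([ 0.52771214, -0.2304582 ]), array([-0.23326901,  0.23288262,  0.02518229]))
plate (array([ 0.52765167, -0.23067854]), array([-0.14786121,  0.14777322,  0.0082133 ]))
```

Run:
```python
from h import *
from scipy.spatial.transform import Rotation as R
np.set_printoptions(precision=4,suppress=True)
s=r.read_state();M=R.from_quat(s["eef_rot"]).as_matrix();p=s["ee_pos"]
d=np.load("pics/w6.npz"); E=d["E"]
print(p, M.T@(E[:3,3]-p)); print(M.T@E[:3,:3])
print("tool frame: knob",M.T@(np.array([.5282,-.2252,p[2]])-p),"seat",M.T@(np.array([.5277,-.2306,p[2]])-p))
```

```text
[ 0.5298 -0.2258  0.2177] [-0.1511 -0.0001 -0.0839]
[[ 0.0003 -0.3006  0.9537]
 [ 1.     -0.0009 -0.0006]
 [ 0.001   0.9537  0.3006]]
tool frame: knob [0.     0.0002 0.0017] seat [-0.      0.0052 -0.0004]
```

>>> {"fn": "drive_tool", "kwargs": {"moves": "0 -0.005 -0.02 0 0.9; 0 0 -0.02 0 0.9; 0 0 0 0 0.9; 0 0 0 0 0.9; 0 0 0 0 0.9"}}

```text
time: 17.15
ee_pos: [0.5296, -0.233, 0.1783]
eef_rot: [0.686, -0.173, -0.685, -0.173]
ft_force: [0.1, 0.7, -0.7]
width: 0.0298
```

Run:
```python
from h import *
for i in range(2):
    s=r.read_state();print(s["ee_pos"]); snap("wrist",f"w7{i}")
print(r.read_state()["ee_pos"])
im=cv2.imread("pics/w71_raw.png"); im=np.clip(im.astype(float)*2+10,0,255).astype(np.uint8)[125:265,255:400]
cv2.imwrite("pics/w7c.png",cv2.resize(im,None,fx=4,fy=4,interpolation=cv2.INTER_CUBIC))
```

```text
[ 0.52962219 -0.23299697  0.17828102]
[ 0.52957621 -0.23307282  0.17828388]
[ 0.52951377 -0.2330578   0.17818651]
```

View pics/w7c.png

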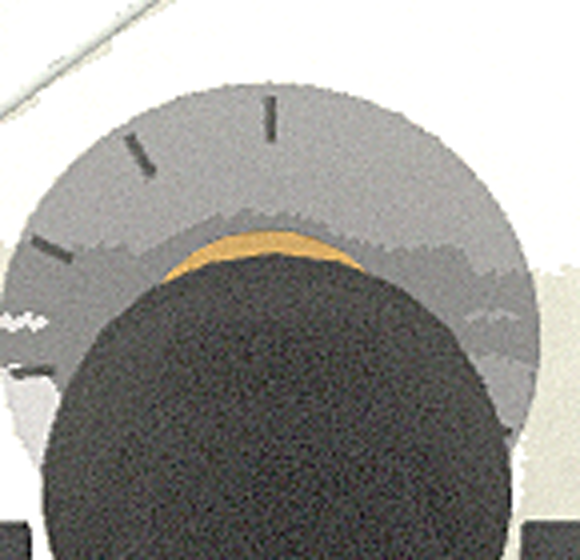

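Run:
```python
from h import *
g=lambda l,r_,t:[255+l/4,255+r_/4,125+t/4]
print("knob",fitc("w71",g(43,512,252),.036,(.1468,.1608),[.53,-.23]))
print("dial",fitc("w71",g(1,540,83),.056,(.0905,),[.53,-.23]))
print("dial L/R/top @ hypothesised", )
```

```text
knob (array([ 0.52806713, -0.23238625]), array([-0.81260376,  0.81228295,  0.09898708]))
dial (array([ 0.52742937, -0.23057265]), array([-0.55084185,  0.55066122,  0.06795435]))
dial L/R/top @ hypothesised
```

>>> {"fn": "drive_tool", "kwargs": {"moves": "-0.0005 0.002 -0.01 0 0.9; 0 0 -0.01 0 0.9; 0 0 -0.005 0 0.9; 0 0 -0.004 0 0.9; 0 0 -0.004 0 0.9; 0 0 0 0 0.9"}}

```text
time: 18.0
ee_pos: [0.5286, -0.231, 0.1443]
eef_rot: [-0.685, 0.173, 0.686, 0.173]
ft_force: [0.9, 0.0, -0.0]
width: 0.0297
```

>>> {"fn": "drive_tool", "kwargs": {"moves": "0 0 -0.004 0 0.9; 0 0 -0.003 0 0.9; 0 0 -0.002 0 0.9; 0 0 0 0 0.9", "newtons": 60}}

```text
time: 18.5
ee_pos: [0.5286, -0.231, 0.1354]
eef_rot: [-0.685, 0.173, 0.686, 0.173]
ft_force: [-0.4, -0.2, 0.3]
width: 0.0294
```

>>> {"fn": "drive_tool", "kwargs": {"moves": "0 0 -0.003 0 0.9; 0 0 -0.003 0 0.9; 0 0 -0.003 0 0.9; 0 0 0 0 0.9"}}

```text
time: 19.0
ee_pos: [0.5282, -0.2308, 0.1257]
eef_rot: [-0.685, 0.173, 0.686, 0.173]
ft_force: [0.9, -0.4, -4.2]
width: 0.0296
```

>>> {"fn": "drive_tool", "kwargs": {"moves": "0 0 -0.003 0 0.9; 0 0 -0.002 0 0.9; 0 0 -0.001 0 0.9; 0 0 0 0 0.9"}}

```text
time: 19.5
ee_pos: [0.5285, -0.2309, 0.1215]
eef_rot: [-0.685, 0.173, 0.686, 0.173]
ft_force: [-5.1, 1.9, 9.4]
width: 0.0294
```

>>> {"fn": "drive_tool", "kwargs": {"moves": "0 0 -0.001 0 0.9; 0 0 -0.001 0 0.9; 0 0 0 0 0.9"}}

```text
time: 19.88
ee_pos: [0.5286, -0.231, 0.1214]
eef_rot: [0.686, -0.174, -0.685, -0.173]
ft_force: [-13.1, 4.9, 26.8]
width: 0.0297
```

>>> {"fn": "drive_tool", "kwargs": {"moves": "0 0 0.002 0 0.9; 0 0 0 0 0.4; 0 0 0 0 0.2; 0 0 0 0 0.2; 0 0 0 0 0.2; 0 0 0.02 0 0.2; 0 0 0.04 0 0; 0 0 0.05 0 0; 0 0 0.05 0 0; 0 0 0 0 0; 0 0 0 0 0"}}

```text
time: 21.25
ee_pos: [0.5286, -0.231, 0.2812]
eef_rot: [0.686, -0.173, -0.685, -0.173]
ft_force: [-0.3, -0.2, 0.3]
width: 0.087
```

Run:
```python
from h import *
print(r.read_state()["ee_pos"])
snap("wrist","w8"); snap("scene","s8");crop("s8","s8c",195,95,315,215,5)
im=cv2.imread("pics/w8_raw.png"); im=np.clip(im.astype(float)*2+10,0,255).astype(np.uint8)[100:260,230:420]
cv2.imwrite("pics/w8c.png",cv2.resize(im,None,fx=3.6,fy=3.6,interpolation=cv2.INTER_CUBIC))
```

```text
[ 0.52860696 -0.23098251  0.28116058]
```

View pics/w8c.png

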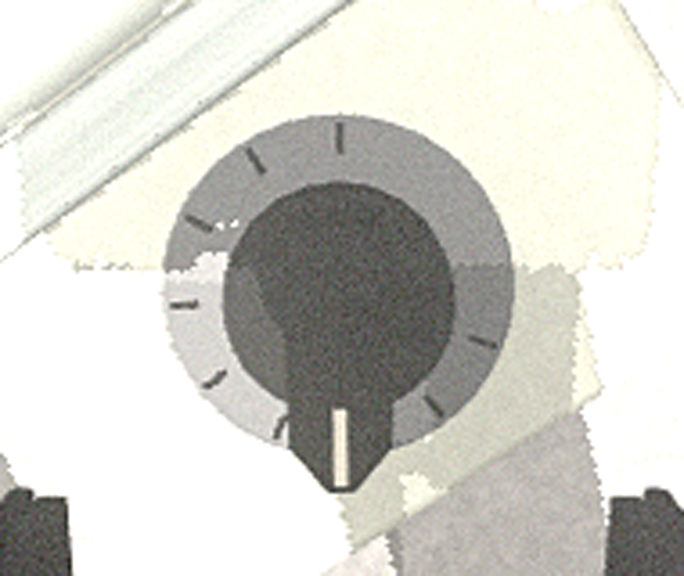

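View pics/s8c.png

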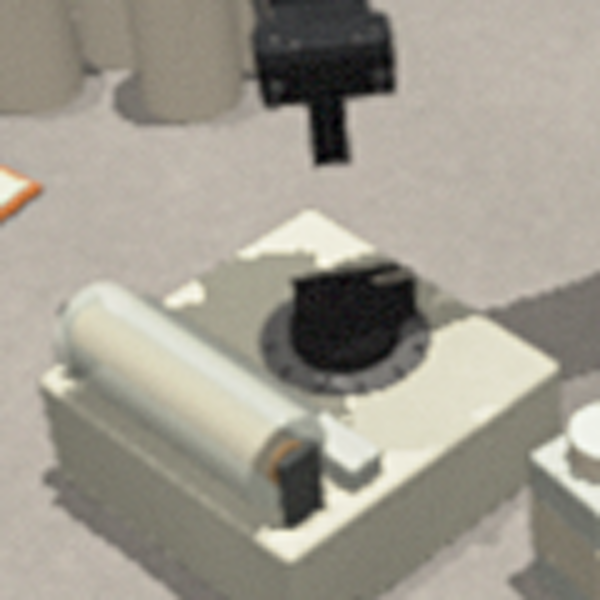

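>>> {"fn": "drive_tool", "kwargs": {"moves": "0 0 0 0 1; 0 0 0 0 1; 0 0 -0.02 0 1; 0 0 -0.04 0 1; 0 0 -0.04 0 1; 0 0 -0.02 0 1; 0 0 -0.008 0 1; 0 0 0 0 1; 0 0 0 0 1; 0 0 0 0 1; 0 0 -0.003 0 1; 0 0 -0.002 0 1; 0 0 -0.001 0 1; 0 0 0 0 1", "newtons": 20}}

```text
time: 23.1
ee_pos: [0.5287, -0.231, 0.1475]
eef_rot: [0.686, -0.174, -0.685, -0.173]
ft_force: [-4.0, 0.8, 8.7]
width: 0.0007
```

>>> {"fn": "drive_tool", "kwargs": {"moves": "0 0 -0.001 0 1; 0 0 -0.001 0 1; 0 0 0 0 1"}}

```text
time: 23.48
ee_pos: [0.5288, -0.2311, 0.1474]
eef_rot: [0.686, -0.174, -0.685, -0.173]
ft_force: [-12.5, 3.5, 25.8]
width: 0.0005
```

>>> {"fn": "drive_tool", "kwargs": {"moves": "0 0 0.03 0 1; 0 0 0.05 0 1; 0 0 0.055 0 0; -0.006 0.03 0 4 0; -0.006 0.03 0 4 0; -0.006 0.031 0 4 0; -0.006 0.031 0 4 0; -0.006 0.031 0 4 0; -0.006 0.031 0 4 0; -0.008 0.031 0 4.4 0; 0 0 0 0 0; 0 0 0 0 0; 0 0 0 0 0"}}

```text
time: 25.1
ee_pos: [0.4847, -0.0168, 0.2794]
eef_rot: [-0.707, 0.0, 0.707, 0.0]
ft_force: [-0.5, 0.2, 0.4]
width: 0.0867
```

Run:
```python
from h import *
from scipy.spatial.transform import Rotation as R
s=r.read_state();M=R.from_quat(s["eef_rot"]).as_matrix();print(s["ee_pos"],np.degrees(np.arctan2(M[1,2],M[0,2])),s["joint_positions"])
snap("wrist","w9");
```

```text
[ 0.4847315  -0.01678897  0.27944282] 179.94248300027525 [ 0.63678594  0.0414411  -0.70624319  1.71462028  0.02729462  1.39576173
 -1.6455947 ]
```

View pics/w9.png

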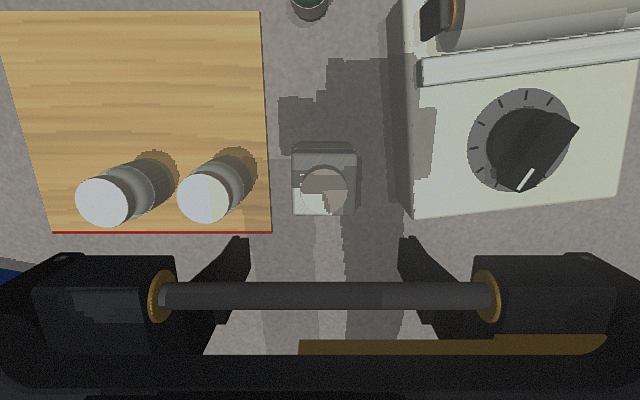

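>>> {"fn": "drive_tool", "kwargs": {"moves": "0 0.001 -0.05 0 0; 0 0 -0.05 0 0; 0 0 -0.04 0 0; 0 0 -0.03 0 0; 0 0 -0.013 0 0; 0 0 -0.006 0 0; 0 0 0 0 0; 0 0 0 0 0.3; 0 0 0 0 0.3; 0 0 0 0 0.5; 0 0 0 0 0.6; 0 0 0 0 0.6; 0 0 0 0 0.6; 0 0 0 0 0.6", "newtons": 30}}

```text
time: 26.9
ee_pos: [0.4851, -0.0154, 0.0911]
eef_rot: [0.707, -0.0, -0.707, 0.0]
ft_force: [-0.1, -2.4, 6.6]
width: 0.0698
```

>>> {"fn": "drive_tool", "kwargs": {"moves": "0 0 0.01 0 0.6; 0 0 0.02 0 0.6; 0 0 0.04 0 0.6; 0 0 0.04 0 0.6; 0 0 0.04 0 0.6; 0 0.02 0.01 0 0.6; -0.002 0.035 0 0 0.6; -0.002 0.04 0 0 0.6; -0.003 0.04 0 0 0.6; -0.003 0.04 0 0 0.6; -0.003 0.04 0 0 0.6; -0.003 0.04 0 0 0.6; -0.003 0.04 0 0 0.6; -0.002 0.035 0 0 0.6; 0 0.023 0 0 0.6; 0 0 0 0 0.6; 0 0 0 0 0.6; 0 0 0 0 0.6"}}

```text
time: 29.15
ee_pos: [0.464, 0.3368, 0.2506]
eef_rot: [0.707, -0.001, -0.707, -0.0]
ft_force: [0.5, -0.3, -3.2]
width: 0.0702
```

Run:
```python
from h import *
print(r.read_state()["ee_pos"],r.read_state()["eef_rot"]); snap("wrist","w10")
```

```text
[0.4640487  0.33684779 0.25058298] [ 7.07146651e-01 -6.92947296e-04 -7.07066559e-01 -1.25492674e-04]
```

View pics/w10.png

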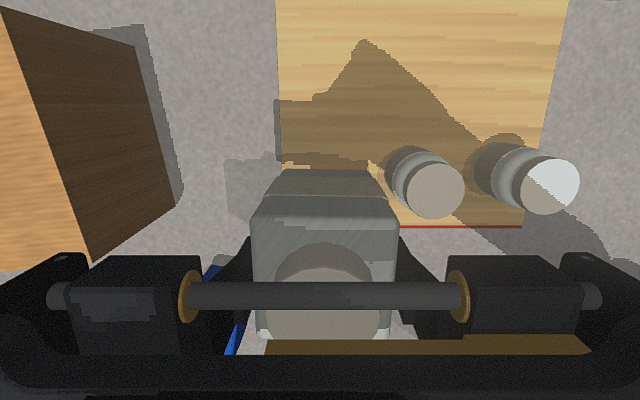

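Tin held upright above its old place. Lowering 0.15, to about z = 0.100, then gently onto the board.

>>> {"fn": "drive_tool", "kwargs": {"moves": "0 0 -0.04 0 0.6; 0 0 -0.04 0 0.6; 0 0 -0.035 0 0.6; 0 0 -0.02 0 0.6; 0 0 -0.01 0 0.6; 0 0 -0.005 0 0.6; 0 0 -0.002 0 0.6; 0 0 -0.001 0 0.6; 0 0 0 0 0.6; 0 0 0 0 0.6"}}

```text
time: 30.45
ee_pos: [0.4638, 0.3381, 0.0978]
eef_rot: [0.707, 0.0, -0.707, 0.0]
ft_force: [-0.0, 0.5, -3.6]
width: 0.0697
```

>>> {"fn": "drive_tool", "kwargs": {"moves": "0 0 -0.001 0 0.6; 0 0 -0.001 0 0.6; 0 0 -0.001 0 0.6; 0 0 0 0 0.6"}}

```text
time: 30.95
ee_pos: [0.4643, 0.338, 0.0969]
eef_rot: [0.708, -0.0, -0.706, 0.0]
ft_force: [-6.1, -8.3, 21.2]
width: 0.0695
```

Seated. Release and rise.

>>> {"fn": "drive_tool", "kwargs": {"moves": "0 0 0.001 0 0.6; 0 0 0.001 0 0.3; 0 0 0 0 0; 0 0 0 0 0; 0 0 0.02 0 0; 0 0 0.05 0 0; 0 0 0.05 0 0; 0 0 0.05 0 0; -0.01 -0.05 0.03 0 0; 0 -0.06 0 0 0; 0 -0.06 0 0 0; 0 -0.06 0 0 0; 0 -0.06 0 0 0; 0 -0.06 0 0 0; 0 0 0 0 0; 0 0 0 0 0"}}

```text
time: 32.95
ee_pos: [0.4538, -0.0109, 0.2975]
eef_rot: [0.708, 0.001, -0.707, 0.0]
ft_force: [-0.1, -0.2, -0.2]
width: 0.0878
```

Run:
```python
from h import *
print(r.read_state()["ee_pos"],r.read_state()["ft_force"]); 
snap("top","t11");crop("t11","t11c",215,160,345,260,6);snap("scene","s11");crop("s11","s11c",195,95,445,315,3.2)
```

```text
[ 0.45382093 -0.01085609  0.29754418] [-0.14572105 -0.2001595  -0.22915168]
```

View pics/t11c.png

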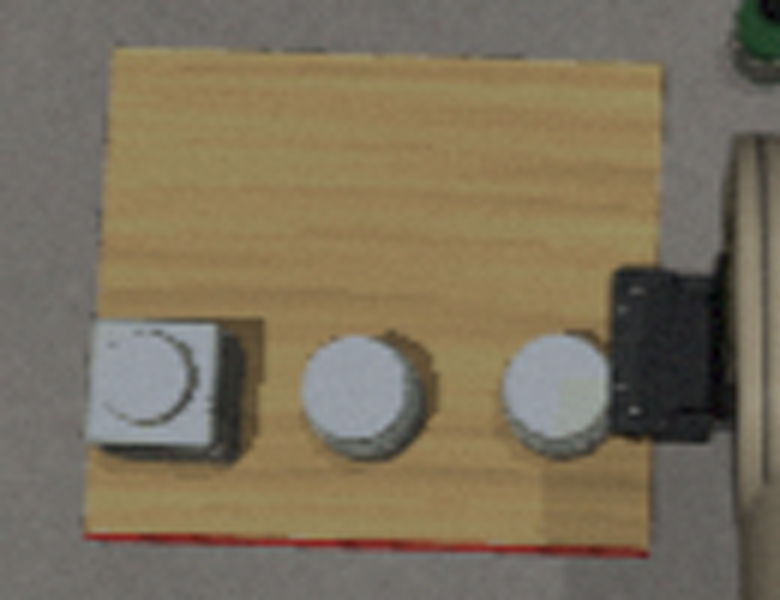

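View pics/s11c.png

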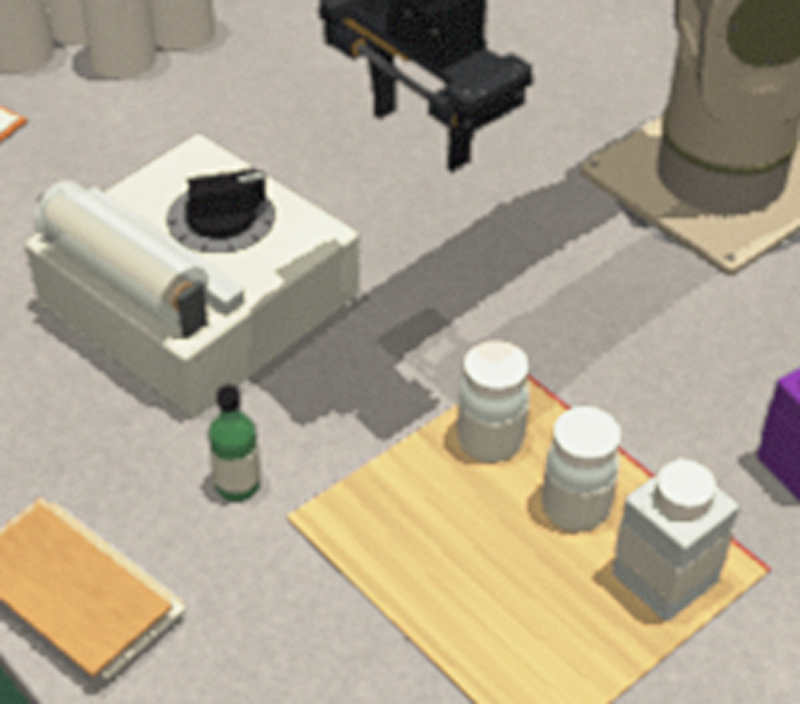

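The tin stands at the same pixels as at the start: its body-top corners are near (95,320) and (215,443) in the top crop. The jars have not moved, the knob is down on the dial, and the gripper is free.

```bash
python3 -c "
from bench import ticket
print(ticket.close_job())"
```

```text
the job is handed in; nothing more can be done
None
```

The knob is snapped home on the sealer's D-shaft, the square tin is back in its place, and the job is handed in. That was at about 33 s on the robot's clock; no verdict was reported.

**What I did:** I lifted the tin out by its body and stood it on the free strip at about (0.485, -0.016). I then gripped the knob by its bar, turned it about -39° to match the shaft, pushed it on, and pressed its top with closed fingers.

**Last checks:**
- **Knob:** it met a hard stop at 26–27 N both when pushed on and when pressed. The pressed top measured about 136.5 mm above the bench, against 136 mm expected when home. It slid on with almost no side force, and its nose lies along the flat, at about 151.6°.
- **Tin:** the final top view shows it upright at the same pixels as at the start, to within about 2 mm. That is judged by eye from an enlarged crop, not computed.
- **Jars and glue bottle:** they show no visible shift. The gripper is open and clear, with force readings near zero.

**What disagreed:**
- **Knob's starting direction:** the text says the nose starts roughly towards world +y. The images showed it pointing roughly towards -x, at about -169°, so I used the measured angle.
- **Shaft angle:** the three views gave 151.4° to 153.4°. I used 151.6°, and the fit accepted it.

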